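Roll a wire reel onto its stand and push the spindle through

ROBOT

A 6-joint arm with a two-finger parallel gripper is mounted at the origin on a cart in front of the work surface, level with it; the furniture and walls round the work are solid. World frame = base frame: x ahead of the robot, y to its left, z up, the work surface at z = 0. Lengths are in m, angles in rad, forces in N, time in s.
With the tool pointing down it reaches from about 0.3 to 0.875 m from the base axis. Payload 4.2 kg.
Tool frame: the origin (TCP) lies midway between the tips of the shut fingers; the grasp point (between the pads) lies 19 mm behind it; z points along the fingers, y is the line along which they close (so a half turn about z gives the same grasp; the last joint's range is limited). The gripper opens to 85 mm and grips with 20 to 120 N. Pads are 22 mm wide; open, the fingers measure 114 mm over their backs; the gripper's body (76 mm by 85 mm) begins 54 mm behind the grasp point. The pads swing forward as they close: fully open they stand 13 mm farther back than shut.
Start: joints at [1.325, 0.32, 1.565, -0, 1.257, -0.02], TCP at [0.129, 0.56, 0.231] pointing down, gripper open.
Joint ranges: [-3.11, 3.11], [-0.84, 2.01], [0.21, 2.61], [-1.34, 4.49], [0.05, 2.63], [-2.56, 2.56]. Speed limits (rad/s): [2.57, 2.57, 3.14, 3.14, 3.14, 3.14].

INTERFACE

Orientations are given as a rotation vector (axis times angle).
In Python, from bench import ctrl gives the robot as it stands.
- The arm moves only by the shell command python3 -m pendant 'ROWS' [OPENING] [FORCE]. ROWS is JSON, a list of rows, each a list of 4 numbers: the shift along the tool's x, y, z scaled (see below), then the turn about the tool's z scaled (see below). In form: [[x, y, z, spin], ...]. A call has exactly 8 rows; each row shifts and turns the commanded pose from where the row before left it, along the tool's axes as they then stand; what a row does not reach is not made up. The controller multiplies each number of a shift by 0.25 m and each number of a turn by 45 degrees. A row lasts 1/8 s, in which the tool goes at most 62.5 mm and 10.7 degrees, less where a joint would pass 70% of its speed; a pose out of reach is approached as far as the arm can. A call with a number of a shift or a turn outside -1 to 1 is refused whole. A call with a gripper value outside its range is refused whole. OPENING is the closure, from 0 (fully open) to 1 (shut), set as the call begins (- or left out, the last holds). The fingers move at their own pace and stop on an object; FORCE is the grip in N (left out, the last holds). Time passes only in rows, so rows that do not move let the fingers close, or fill a call up. It gives the time, the measured TCP pose, the force, the opening and the grip force at its end, in the units of the state.
- ctrl.sense(): the state, without advancing time (a new reading comes with each control period).
- ctrl.camera(name): name is "scene" or "side" or "wrist"; returns the picture (480x640x3 uint8, red, green, blue); there is no depth.
- ctrl.get_calibration(name): a dict with "camera_matrix" (3x3 intrinsics, pixels), "xyz" and "orientation" of the camera in the world. Camera axes: x right, y up, looking along -z (the intrinsics and any distortion apply to the point x, -y, -z); pixel columns grow to the right and rows downward; lengths in m; the calibration is good to about 2 mm. A picture is of the moment at which its call begins: read the wrist's pose just before it. get_calibration takes no time and is no camera call; for the wrist camera it gives the pose at the moment of the call.
- ctrl.job_done(): hands the job in; it is judged then, once.
Trained networks look in the newest picture that a camera, given by its name, has taken for a name from the list of things; names that differ only in an ending like _2 or _b are one class to them, and where a whole thing is asked for, a point or a joint stands for the part that bears it (a point fixed in the world has none). Each returns a list of dicts, best first, with "confidence" (0 to 1); they miss things now and then, are a little off and sometimes report something else, mostly with a low value. They report only what shows in the picture. A call takes as long as a camera call.
- ctrl.search_frame(camera, label): "point" ([row, column] as shares, 0 to 1, of the picture: columns of its width, rows of its height, amid what is visible of it).
- ctrl.landmark_of(camera, label): "point" ([row, column] as shares, 0 to 1, of the picture: columns of its width, rows of its height: a listed point, or the origin of a listed thing).
The state is a dict: "clock": time; "qpos": joint angles; "dq": joint speeds; "effort": joint torques, N m; "tcp_pos": TCP position; "tcp_rot": TCP orientation; "wrist_force": force on the tool from outside, world axes, zero at the start; "ft_torque": the same for the moment, N m; "gripper_width": opening from 0.0 (shut) to 1.0 (fully open); "grip_force": force on a finger pad.
Only numpy, scipy, OpenCV 4.12 (cv2) and the standard library are available. Lean on these libraries where they do the work, as an engineer would, in place of code of your own. Each camera call takes 0.05 s, during which the arm holds its last target. There are 200 camera calls.

TASK

Load the red wire reel into the blue reel stand. Do not pick it up: roll it along the table in between the two uprights, stop it standing still with its hub over the white centre line and let go of it. Then push the black knob all the way in, so that the spindle goes through the reel and lifts it just clear of the table, and leave the green reel and the tools lying where they are.

Things in the scene. Friction and masses are not known exactly. Their poses are not given: they have to be found in the camera images.
- red_reel_center (a point): Loose reel of red wire standing on its rims on the robot's side of the stand, about 0.25 kg: dark grey flanges 76 mm across, 44 mm wide over all, wire 62 mm across between them, bore 26 mm. Point: its centre, 38 mm above the table; y axis: the reel's axis. The rims have 40 narrow flats: it comes to rest on one (6 mm of roll apart); let go slower than 30 mm/s it stops within about 10 mm.
- reel_stand: Fixed stand: two blue steel uprights, 44 mm wide, 66 mm high, inner faces 62 mm apart, a white line on the table between them. Origin: middle of that line. x: the way the reel rolls in (away from the robot); y: along the line to the left upright. Uprights span x = -22 to 22 mm (thin lips to 33 mm); open at both ends, nothing stops the reel.
- spindle (a joint): Sliding spindle, 20 mm thick with a 19 mm long taper to 6 mm at its tip, along the stand's y at x = 0, 44 mm above the table. In m: 0 = drawn back, tip inside the right upright; 0.070 = home, knob against the guide boss. 2 N of friction, stays where left. The tip enters the bore of a reel standing within 7 mm of the line; the taper then raises it 3 mm to hang.
- knob_face (a point): Middle of the outer face of the spindle's round black knob (34 mm in diameter, 14 mm thick), outside the right upright, 44 mm above the table. At joint value q it lies at x = 0, y = -134 mm + q in the stand's frame; it is pushed along the stand's +y.
- green_reel: Bystander: reel of green wire lying flat on a flange, 76 mm in diameter, 44 mm high; origin at the centre of its underside.
- nose_pliers: Bystander: blue-handled pliers lying flat, 152 x 53 x 12 mm, loose; origin at the centre of the underside, length along x.
- side_cutter: Bystander: red-handled cutters lying flat, 129 x 53 x 12 mm, loose; origin at the centre of the underside, length along x.
- screwdriver: Bystander: orange-handled screwdriver lying on the table, 160 x 30 x 27 mm, loose; origin at the centre of the underside, length along x.

How it is judged:
By the outcome, as a careful person would: the job done as asked, in the order asked, and still so for the second after the job is handed in, with the robot touching nothing.
It also fails if it takes over 64 s, if anything falls off the work surface, if the arm or the gripper's body presses on something with over 40 N, if the wrist force passes 120 N, or if a joint passes its speed limit or range.

## Working session

There is one attempt and no reset: what is moved stays moved. The work goes in short steps, Python scripts to look and compute and a shell command to move; the robot and the scene stay as the last step left them, time stands still between calls to the robot, and variables do not carry over. Pictures are saved under pics/ and viewed, at most 14 in all, crops included, and the job is handed in when it is done.

```bash
mkdir -p pics; cat > h.py <<'E'
import numpy as np,cv2
from scipy.spatial.transform import Rotation as R
from bench import ctrl
def rot(o):
    o=np.array(o,float)
    return o if o.shape==(3,3) else (R.from_rotvec(o).as_matrix() if o.size==3 else R.from_quat(o).as_matrix())
def ray(cal,px):
    K=np.array(cal["camera_matrix"]);d=np.linalg.inv(K)@[px[0],px[1],1]
    return np.array(cal["xyz"]),rot(cal["orientation"])@(d*[1,-1,-1])
def onz(cal,px,z):
    o,d=ray(cal,px);return o+d*(z-o[2])/d[2]
def proj(cal,p):
    c=rot(cal["orientation"]).T@(np.array(p)-cal["xyz"])*[1,-1,-1];q=np.array(cal["camera_matrix"])@c;return q[:2]/q[2]
def shot(n,name=None):
    cal=ctrl.get_calibration(n);im=ctrl.camera(n)
    if name: cv2.imwrite(f"pics/{name}.png",im[:,:,::-1])
    return cal,im
E
python3 - <<'E'
from h import *
s=ctrl.sense();print(s)
Z=dict(red_reel_center=.038,reel_stand=0,knob_face=.044,green_reel=0,nose_pliers=0,side_cutter=0,screwdriver=0)
for c in("scene","side"):
    cal,im=shot(c,c+"0");print(cal)
    for k,z in Z.items():
        for d in ctrl.landmark_of(c,k)[:2]:
            p=d["point"];px=(p[1]*640,p[0]*480);print(c,k,round(d["confidence"],2),np.round(px),np.round(onz(cal,px,z),4))
E
```

```text
{'clock': 0.0, 'qpos': array([ 1.32501246e+00,  3.20306908e-01,  1.56570668e+00, -1.47005899e-05,
        1.25739722e+00, -1.99948235e-02]), 'dq': array([-0.00140736,  0.00019519, -0.00022239, -0.00177434,  0.00059394,
        0.00178101]), 'effort': array([-1.24782440e-03, -4.15517771e+01, -2.34157330e+01,  6.76421769e-05,
        8.21411668e-03, -1.63648764e-05]), 'tcp_pos': array([0.12860998, 0.55993029, 0.23046291]), 'tcp_rot': array([-3.53882886e-01, -3.12136777e+00,  2.83347877e-03]), 'wrist_force': array([ 0.88621906, -0.2961624 , -0.47459502]), 'ft_torque': array([-0.00197868,  0.05798688, -0.00231483]), 'grip_force': 0.0, 'gripper_width': 1.0023249474042666}
{'camera_matrix': array([[449.93082954,   0.        , 317.9394048 ],
       [  0.        , 449.93082954, 240.27737344],
       [  0.        ,   0.        ,   1.        ]]), 'xyz': array([ 0.18950126, -0.51182736,  0.54990846]), 'orientation': array([ 0.94170529, -0.25548828, -0.46121889])}
scene red_reel_center 0.6 [379. 314.] [ 0.5402 -0.0983  0.038 ]
scene reel_stand 0.74 [399. 292.] [ 0.6332 -0.0374  0.    ]
scene kno
[... 335 characters left out ...]
  ]
{'camera_matrix': array([[474.27506629,   0.        , 320.49088011],
       [  0.        , 474.27506629, 232.89329952],
       [  0.        ,   0.        ,   1.        ]]), 'xyz': array([ 0.15754637, -0.64912934,  0.49626951]), 'orientation': array([ 1.09746301, -0.24717876, -0.42900896])}
side red_reel_center 0.93 [380. 304.] [ 0.5392 -0.1022  0.038 ]
side reel_stand 0.65 [402. 283.] [ 0.6467 -0.0167 -0.    ]
side knob_face 0.66 [475. 280.] [ 0.7244 -0.1254  0.044 ]
side green_reel 0.7 [250. 239.] [0.4487 0.3062 0.    ]
side nose_pliers 0.7 [252. 276.] [0.3978 0.1493 0.    ]
side side_cutter 0.62 [230. 263.] [0.3741 0.2204 0.    ]
side screwdriver 0.81 [292. 262.] [0.4916 0.1606 0.    ]
```

View pics/scene0.png

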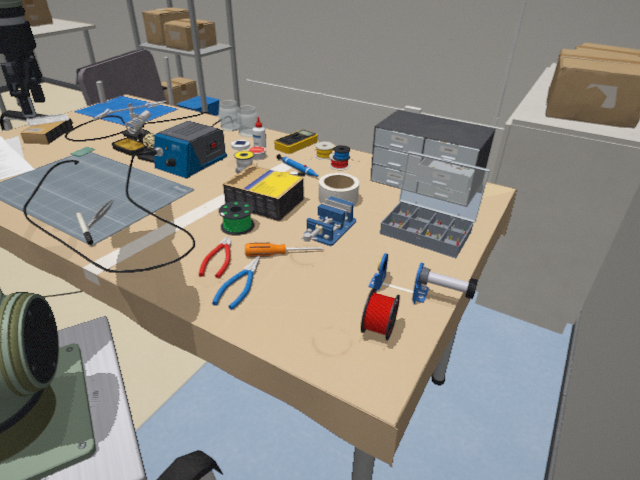

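View pics/side0.png

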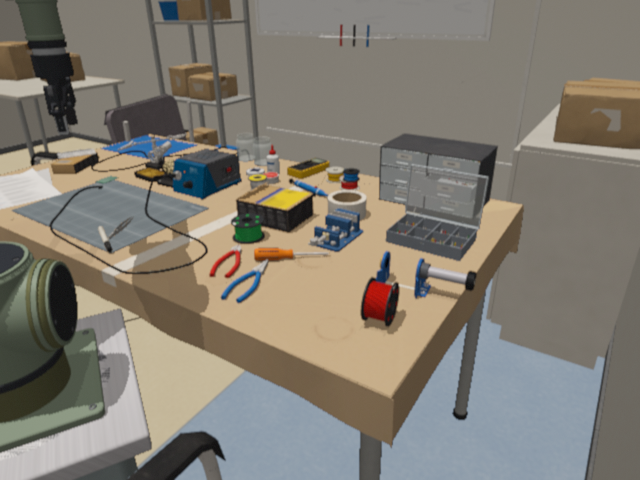

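The scene view shows the red reel at (380,313) near the right table edge, the stand just beyond it at about (400,290), and the black knob at (473,288). The stand is yawed about 40°. The side view agrees, with the reel at (380,302) and the knob at (472,281), and the way in is clear. I'll move above the reel now.

```bash
python3 -m pendant '[[-0.135,-0.141,0,0],[-0.135,-0.141,0,0],[-0.135,-0.141,0,0],[-0.135,-0.141,0,0],[-0.135,-0.141,0,0],[-0.135,-0.141,0,0],[-0.135,-0.141,0,0],[-0.135,-0.141,0,0]]' 0 20
python3 -m pendant '[[-0.135,-0.141,0,0],[-0.135,-0.141,0,0],[-0.135,-0.141,0,0],[-0.135,-0.141,0,0],[-0.135,-0.141,0,0],[-0.135,-0.141,0,0],[-0.135,-0.141,0,0],[-0.135,-0.141,0,0]]'
python3 -m pendant '[[0,0,0,0.205],[0,0,0,0.205],[0,0,0,0.205],[0,0,0,0.205],[0,0,-0.05,0],[0,0,-0.05,0],[0,0,0,0],[0,0,0,0]]'
python3 - <<'E'
from h import *
print(ctrl.sense()["qpos"])
Z=dict(red_reel_center=.038,reel_stand=0,knob_face=.044)
for c in("wrist","scene","side"):
    cal,im=shot(c,c+"1")
    if c=="wrist":print(cal)
    for k,z in Z.items():
        for d in ctrl.landmark_of(c,k)[:2]:
            p=d["point"];px=(p[1]*640,p[0]*480);print(c,k,round(d["confidence"],2),np.round(px),np.round(onz(cal,px,z),4))
E
```

```text
clock: 1.8
tcp_pos: [0.3294, 0.2238, 0.2316]
tcp_rot: [0.353, 3.121, 0.001]
wrist_force: [-0.1, 0.3, -0.7]
gripper_width: 0.999
grip_force: 0.0
clock: 2.8
tcp_pos: [0.5295, -0.1117, 0.2314]
tcp_rot: [0.354, 3.121, 0.0]
wrist_force: [-0.4, 0.0, 0.6]
gripper_width: 1.003
grip_force: 0.0
clock: 3.8
tcp_pos: [0.5287, -0.1101, 0.2564]
tcp_rot: [1.323, 2.849, 0.0]
wrist_force: [0.4, 0.6, 0.4]
gripper_width: 1.001
grip_force: 0.0
[-2.26732722e-01  2.49176797e-01  1.60078948e+00  9.32331954e-05
  1.29150966e+00 -9.28416459e-01]
{'camera_matrix': array([[405.14548887,   0.        , 325.21571664],
       [  0.        , 405.14548887, 240.68576496],
       [  0.        ,   0.        ,   1.        ]]), 'xyz': array([ 0.4752445 , -0.04714123,  0.39978853]), 'orientation': array([-0.31429902, -0.1155419 ,  0.69400351])}
wrist red_reel_center 0.6 [349. 198.] [ 0.5446 -0.096   0.038 ]
wrist reel_stand 0.63 [464. 196.] [ 0.6392 -0.025   0.    ]
scene red_reel_center 0.56 [380. 312.] [ 0.5443 -0.0947  0.038 ]
scene reel_stand 0.81 [398. 287.] [ 0.6385 -0.0251  0.    ]
scene knob_face 0.63 [472. 289.] [ 0.7135 -0.1286  0.044 ]
side red_reel_center 0.97 [379. 302.] [ 0.5402 -0.0958  0.038 ]
side reel_stand 0.64 [400. 285.] [ 0.6388 -0.0207 -0.    ]
side knob_face 0.62 [476. 281.] [ 0.7218 -0.1304  0.044 ]
```

View pics/wrist1.png

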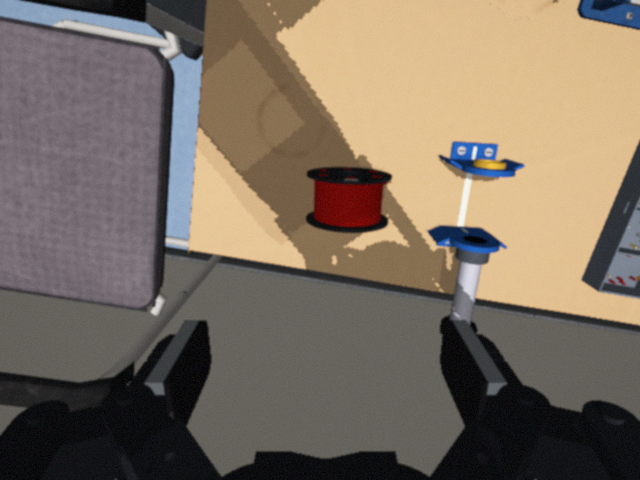

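```bash
python3 - <<'E'
from h import *
cal=ctrl.get_calibration("wrist");im=cv2.imread("pics/wrist1.png")
b,g,r=[im[:,:,i].astype(int) for i in range(3)]
m=(b>190)&(g>190)&(r>190);m[:178]=0;m[226:]=0;m[:,:450]=0;m[:,480:]=0
y,x=np.where(m);print(len(x),x.min(),x.max(),y.min(),y.max())
P=np.array([onz(cal,(a,c),0)[:2] for a,c in zip(x,y)])
vx,vy,x0,y0=cv2.fitLine(P.astype(np.float32),cv2.DIST_HUBER,0,.001,.001).ravel();print("line dir",np.degrees(np.arctan2(vy,vx)),x0,y0,P[y.argmin()],P[y.argmax()])
rm=(r>120)&(g<50)&(b<50);yy,xx=np.where(rm);k=xx>280;k&=xx<420;xx=xx[k];yy=yy[k]
for row in (185,195,205,215): 
    q=xx[yy==row];print(row,q.min(),q.max())
q=xx;print([ (c,yy[xx==c].min(),yy[xx==c].max()) for c in(320,335,348,360,375)])
for p in[(306,175),(392,178),(307,219),(388,222)]:print(p,onz(cal,p,.045))
E
python3 - <<'E'
import cv2
im=cv2.imread("pics/wrist1.png")[130:340,290:540];cv2.imwrite("pics/w1c.png",cv2.resize(im,None,fx=2.8,fy=2.8,interpolation=2))
E
```

```text
313 457 470 178 225
line dir -53.258377 0.6438046 -0.02952635 [ 0.62831165 -0.01047211] [ 0.65666052 -0.05002216]Traceback (most recent call last):
  File "<stdin>", line 10, in <module>
    return umr_minimum(a, axis, None, out, keepdims, initial, where)
ValueError: zero-size array to reduction operation minimum which has no identity
```

View pics/w1c.png

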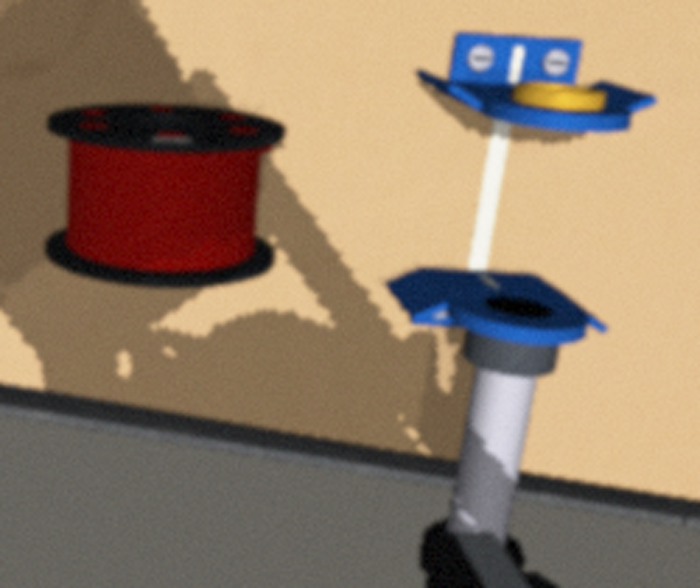

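```bash
python3 - <<'E'
from h import *
cal=ctrl.get_calibration("wrist")
a=onz(cal,(349.3,175.7),.038);b=onz(cal,(346.8,221.1),.038);d=a-b
print(a,b,(a+b)/2,np.linalg.norm(d),np.degrees(np.arctan2(d[1],d[0])))
Rt=R.from_rotvec(ctrl.sense()["tcp_rot"]).as_matrix();print(np.round(Rt,3),np.degrees(np.arctan2(Rt[1,1],Rt[0,1])))
t=Rt.T@(np.array([.5435,-.0955,.25])-ctrl.sense()["tcp_pos"]);print(t)
E
```

```text
[ 0.53174136 -0.08032354  0.038     ] [ 0.55775745 -0.11356581  0.038     ] [ 0.54474941 -0.09694468  0.038     ] 0.0422123801222536 128.0474677857341
[[-0.645  0.764 -0.   ]
 [ 0.764  0.645  0.   ]
 [ 0.     0.    -1.   ]] 40.16070508235375
[0.00170704 0.0207484  0.00623359]
```

```bash
python3 -m pendant '[[0,0,0,0.076],[0.009,0.083,0,0],[0,0,0.117,0],[0,0,0.117,0],[0,0,0.117,0],[0,0,0.117,0],[0,0,0.117,0],[0,0,0,0]]' 0 20
python3 - <<'E'
from h import *
s=ctrl.sense();Rt=R.from_rotvec(s["tcp_rot"]).as_matrix();print(np.degrees(np.arctan2(Rt[1,1],Rt[0,1])))
for c,k,z in(("wrist","red_reel_center",.038),("wrist","reel_stand",0),("scene","red_reel_center",.038),("side","red_reel_center",.038)):
    cal,im=shot(c,c+"2")
    for d in ctrl.landmark_of(c,k)[:1]:
        p=d["point"];px=(p[1]*640,p[0]*480);w=onz(cal,px,z);print(c,k,d["confidence"],px,w,Rt.T@(w-s["tcp_pos"]))
E
```

```text
clock: 5.4
tcp_pos: [0.5434, -0.0948, 0.108]
tcp_rot: [-1.404, -2.805, 0.001]
wrist_force: [0.2, 0.5, 0.0]
gripper_width: 1.0
grip_force: 0.0
36.81990436982342
wrist red_reel_center 0.57 (323.776, 260.304) [ 0.5433437  -0.09668444  0.038     ] [-0.00173202 -0.00092562  0.06996586]
wrist reel_stand 0.9 (502.976, 235.104) [ 0.63926725 -0.02544546  0.        ] [-0.00233623  0.11866717  0.10761583]
scene red_reel_center 0.64 (379.71200000000005, 316.176) [ 0.53806384 -0.10225005  0.038     ] [-0.00302327 -0.00848771  0.06998288]
```

View pics/wrist2.png

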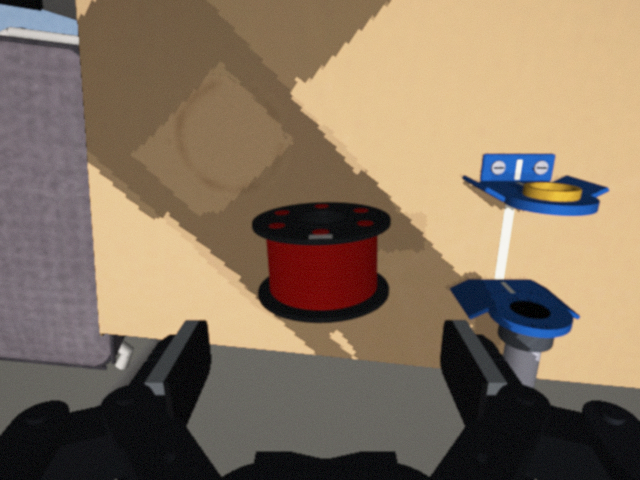

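The wrist view shows the reel at (322,262), centred between the open fingers (x≈210 and 442). The stand's line is at (503,235). I'll straddle the reel now.

```bash
python3 -m pendant '[[-0.007,-0.004,0,0],[0,0,0.063,0],[0,0,0.063,0],[0,0,0.063,0],[0,0,0.063,0],[0,0,0.063,0],[0,0,0.063,0],[0,0,0,0]]' 0 20
python3 - <<'E'
from h import *
shot("wrist","wrist3")
E
```

```text
clock: 6.8
tcp_pos: [0.5433, -0.0977, 0.014]
tcp_rot: [-1.407, -2.806, 0.001]
wrist_force: [-0.2, -0.2, 0.8]
gripper_width: 1.002
grip_force: 0.0
```

View pics/wrist3.png

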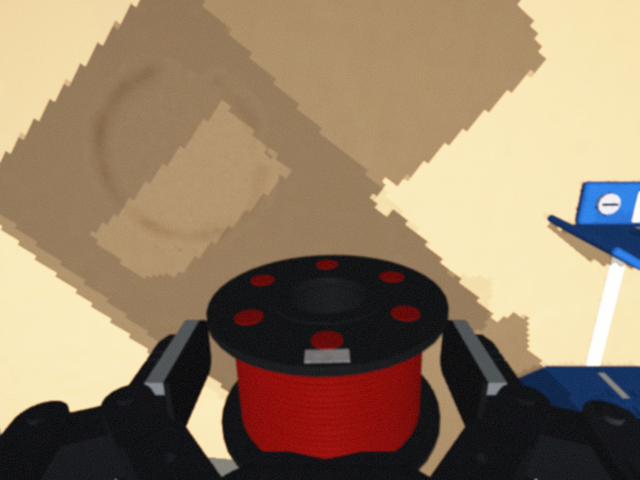

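The view shows the reel's near flange (330,310) between the two fingers, with the wire facing the pads. I'll narrow the cage slightly and roll.

```bash
python3 -m pendant '[[0,0,0,0],[0,0,0,0],[0,0.02,0,0],[0.001,0.03,0,0],[0.001,0.03,0,0],[0.001,0.03,0,0],[0.001,0.03,0,0],[0.001,0.03,0,0]]' 0.12 20
python3 -m pendant '[[0,0.03,0,0],[0,0.03,0,0],[0,0.03,0,0],[0,0.03,0,0],[0,0.03,0,0],[0,0.025,0,0],[0,0.02,0,0],[0,0.01,0,0]]'
python3 - <<'E'
from h import *
s=ctrl.sense();Rt=R.from_rotvec(s["tcp_rot"]).as_matrix()
for c,k,z in(("wrist","red_reel_center",.038),("scene","red_reel_center",.038),("side","red_reel_center",.038),("scene","reel_stand",0),("wrist","reel_stand",0)):
    cal,im=shot(c,c+"4")
    for d in ctrl.landmark_of(c,k)[:1]:
        p=d["point"];px=(p[1]*640,p[0]*480);w=onz(cal,px,z);print(c,k,d["confidence"],np.round(px),w,Rt.T@(w-s["tcp_pos"]))
E
```

```text
clock: 7.85
tcp_pos: [0.578, -0.0711, 0.0155]
tcp_rot: [-1.408, -2.808, -0.0]
wrist_force: [0.0, -0.5, -0.1]
gripper_width: 0.884
grip_force: 0.1
clock: 8.85
tcp_pos: [0.6189, -0.0407, 0.0155]
tcp_rot: [-1.408, -2.808, -0.0]
wrist_force: [1.2, 0.0, 0.0]
gripper_width: 0.884
grip_force: 0.0
scene red_reel_center 0.78 [396. 277.] [ 0.62319215 -0.03457474  0.038     ] [ 0.00231341  0.00709617 -0.02248769]
side red_reel_center 0.94 [397. 274.] [ 0.62043463 -0.03447452  0.038     ] [ 0.00404362  0.00494667 -0.02248773]
scene reel_stand 0.6 [398. 287.] [ 0.64049895 -0.02462253  0.        ] [-6.93800508e-05  2.69157763e-02  1.55133313e-02]
wrist reel_stand 0.96 [385. 301.] [ 0.63907142 -0.02499909  0.        ] [0.00048303 0.02554666 0.01551328]
```

View pics/wrist4.png

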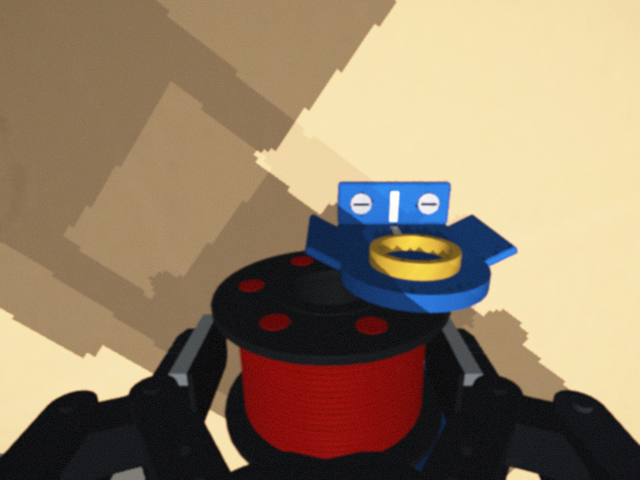

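The wrist view shows the reel rolled part-way and caged between the fingers. The left upright's gold ring is at (415,257) and the line's mark at (394,205). About 26 mm is left, then I'll narrow the cage to centre the reel.

```bash
python3 -m pendant '[[0,0.02,0,0],[0,0.02,0,0],[0,0.02,0,0],[0,0.016,0,0],[0,0.012,0,0],[0,0.01,0,0],[0,0.005,0,0],[0,0,0,0]]' 0.12 20
python3 -m pendant '[[0,0,0,0],[0,0,0,0],[0,0,0,0],[0,0,0,0],[0,0,0,0],[0,0,0,0],[0,0,0,0],[0,0,0,0]]' 0.23 20
python3 - <<'E'
from h import *
s=ctrl.sense();Rt=R.from_rotvec(s["tcp_rot"]).as_matrix()
for c,k,z in(("wrist","reel_stand",0),("wrist","red_reel_center",.038),("scene","red_reel_center",.038),("side","red_reel_center",.038)):
    cal,im=shot(c,c+"5")
    for d in ctrl.landmark_of(c,k)[:1]:
        p=d["point"];px=(p[1]*640,p[0]*480);w=onz(cal,px,z);print(c,k,d["confidence"],np.round(px),w,Rt.T@(w-s["tcp_pos"]))
E
```

```text
clock: 10.35
tcp_pos: [0.6393, -0.0254, 0.0155]
tcp_rot: [-1.408, -2.808, -0.0]
wrist_force: [-0.5, 0.3, 0.3]
gripper_width: 0.88
grip_force: 0.1
clock: 11.35
tcp_pos: [0.6393, -0.0254, 0.0155]
tcp_rot: [-1.408, -2.808, -0.0]
wrist_force: [-0.7, -0.2, -0.3]
gripper_width: 0.771
grip_force: 0.0
wrist reel_stand 0.66 [326. 301.] [ 0.63929275 -0.02488928  0.        ] [0.00044392 0.00031871 0.01554516]
scene red_reel_center 0.93 [400. 270.] [ 0.64094524 -0.0227456   0.038     ] [ 0.00117489  0.00292793 -0.02245463]
side red_reel_center 0.62 [401. 267.] [ 0.64210426 -0.01647918  0.038     ] [ 0.0055028  0.0076056 -0.0224541]
```

View pics/wrist5.png

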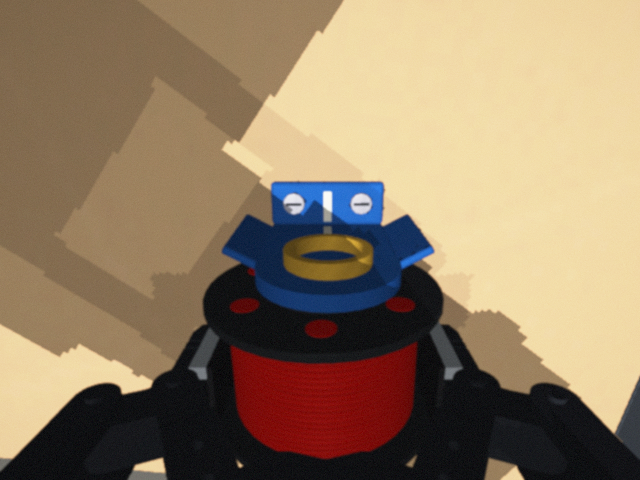

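The flange centre at x≈323 lines up with the stand mark at 327, about 1.5 mm off. Now I'll release and rise.

```bash
python3 -m pendant '[[0,0,0,0],[0,0,0,0],[0,0,0,0],[0,0,0,0],[0,0,0,0],[0,0,-0.03,0],[0,0,-0.05,0],[0,0,-0.08,0]]' 0 20
python3 -m pendant '[[0,0,-0.12,0],[0,0,-0.15,0],[0,0,-0.15,0],[-0.1,0,-0.1,0],[-0.15,0,0,0],[-0.15,0,0,0],[-0.15,0,0,0],[-0.15,0,0,0]]' 1
python3 - <<'E'
from h import *
s=ctrl.sense();Rt=R.from_rotvec(s["tcp_rot"]).as_matrix()
for c,k,z in(("wrist","reel_stand",0),("wrist","red_reel_center",.038),("wrist","knob_face",.044),("scene","red_reel_center",.038),("side","red_reel_center",.038),("scene","knob_face",.044)):
    cal,im=shot(c,c+"6")
    for d in ctrl.landmark_of(c,k)[:1]:
        p=d["point"];px=(p[1]*640,p[0]*480);w=onz(cal,px,z);print(c,k,d["confidence"],np.round(px),w,Rt.T@(w-s["tcp_pos"]))
E
```

```text
clock: 12.75
tcp_pos: [0.6391, -0.0254, 0.0563]
tcp_rot: [-1.408, -2.808, 0.0]
wrist_force: [-0.4, -0.7, 0.1]
gripper_width: 1.0
grip_force: 0.0
clock: 13.75
tcp_pos: [0.7446, -0.1667, 0.1869]
tcp_rot: [1.408, 2.807, 0.001]
wrist_force: [0.1, -0.4, 0.1]
gripper_width: -0.0
grip_force: 0.0
wrist knob_face 0.91 [325. 163.] [ 0.7183556  -0.13152199  0.044     ] [ 0.04401611 -0.00018612  0.14282775]
scene red_reel_center 0.67 [399. 271.] [ 0.6370136  -0.02462334  0.038     ] [ 0.1783432  -0.00142877  0.14870423]
side red_reel_center 0.91 [399. 269.] [ 0.63512869 -0.02088732  0.038     ] [ 0.18246459 -0.00070435  0.14870123]
scene knob_face 0.69 [472. 289.] [ 0.71311288 -0.12810853  0.044     ] [ 0.04988766 -0.00234543  0.14282018]
```

View pics/wrist6.png

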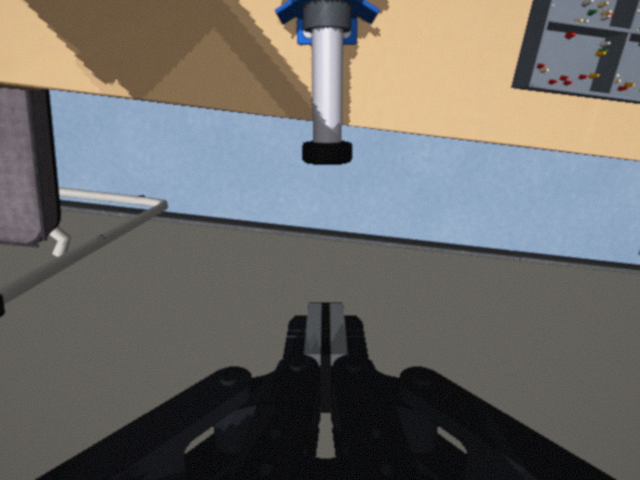

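The knob at (327,152) is straight ahead of the shut fingers, with its face about 44 mm away. I'll descend and push.

```bash
python3 -m pendant '[[0,0,0.1,0],[0,0,0.12,0],[0,0,0.12,0],[0,0,0.12,0],[0,0,0.1,0],[0,0,0.068,0],[0.05,0,0,0],[0.05,0,0,0]]' 1
python3 -m pendant '[[0.03,0,0,0],[0.02,0,0,0],[0.02,0,0,0],[0.02,0,0,0],[0.02,0,0,0],[0.02,0,0,0],[0.02,0,0,0],[0.02,0,0,0]]'
python3 -m pendant '[[0.02,0,0,0],[0.02,0,0,0],[0.02,0,0,0],[0.02,0,0,0],[0.02,0,0,0],[0,0,0,0],[0,0,0,0],[0,0,0,0]]'
python3 - <<'E'
from h import *
s=ctrl.sense();Rt=R.from_rotvec(s["tcp_rot"]).as_matrix();print(Rt.T@(s["tcp_pos"]-[.6392,-.0248,0]))
for c,k,z in(("scene","red_reel_center",.041),("side","red_reel_center",.041),("wrist","reel_stand",0)):
    cal,im=shot(c,c+"7")
    for d in ctrl.landmark_of(c,k)[:1]:
        p=d["point"];px=(p[1]*640,p[0]*480);w=onz(cal,px,z);print(c,k,d["confidence"],np.round(px),w,Rt.T@(w-[.6392,-.0248,0]))
E
```

```text
clock: 15.35
tcp_pos: [0.7291, -0.1449, 0.0296]
tcp_rot: [1.407, 2.807, 0.001]
wrist_force: [0.1, 0.2, -0.3]
gripper_width: -0.001
grip_force: 0.0
clock: 16.35
tcp_pos: [0.7035, -0.1114, 0.0285]
tcp_rot: [1.408, 2.808, 0.0]
wrist_force: [1.6, -2.3, 1.2]
gripper_width: -0.002
grip_force: 1.4
clock: 17.35
tcp_pos: [0.6878, -0.0912, 0.028]
tcp_rot: [-1.407, -2.806, 0.0]
wrist_force: [-0.2, -0.2, 0.7]
gripper_width: -0.003
grip_force: 0.0
[-0.08217109 -0.00079745 -0.02813255]
scene red_reel_center 0.86 [396. 270.] [ 0.63218503 -0.0220127   0.041     ] [ 0.00651367 -0.00400682 -0.04098166]
side red_reel_center 0.6 [396. 268.] [ 0.62861107 -0.02092541  0.041     ] [ 0.00952269 -0.00622066 -0.04097267]
```

View pics/wrist7.png

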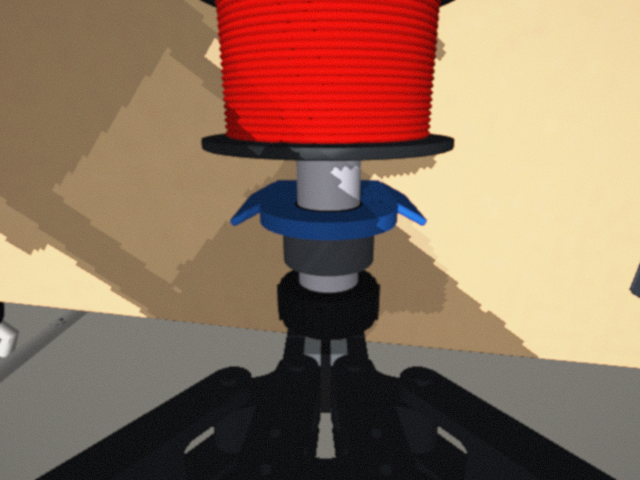

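The spindle has entered the reel (flange at (328,145)), and a few mm of shaft still show between the knob and the boss at (328,278). I'll push gently to the stop.

```bash
python3 -m pendant '[[0.008,0,0,0],[0.008,0,0,0],[0.008,0,0,0],[0.004,0,0,0],[0,0,0,0],[0,0,0,0],[0,0,0,0],[0,0,0,0]]' 1; python3 -c "
from h import *
s=ctrl.sense();Rt=R.from_rotvec(s['tcp_rot']).as_matrix();print(Rt.T@(s['tcp_pos']-[.6392,-.0248,0]),Rt.T@s['wrist_force'])"
```

```text
clock: 18.65
tcp_pos: [0.6844, -0.0859, 0.0285]
tcp_rot: [-1.408, -2.808, -0.0]
wrist_force: [1.7, -3.1, -1.9]
gripper_width: 0.003
grip_force: 1.5
[-0.07603909 -0.00031927 -0.02852849] [-3.54693144 -0.47086334  1.92200965]
```

```bash
python3 -m pendant '[[0.006,0,0,0],[0.006,0,0,0],[0,0,0,0],[0,0,0,0],[0,0,0,0],[0,0,0,0],[0,0,0,0],[0,0,0,0]]' 1; python3 -c "
from h import *
s=ctrl.sense();Rt=R.from_rotvec(s['tcp_rot']).as_matrix();print(Rt.T@(s['tcp_pos']-[.6392,-.0248,0]),Rt.T@s['wrist_force'])
shot('wrist','wrist8')"
```

```text
clock: 19.65
tcp_pos: [0.6834, -0.0845, 0.0286]
tcp_rot: [1.407, 2.806, -0.001]
wrist_force: [3.7, -6.2, -3.1]
gripper_width: -0.002
grip_force: 3.4
[-0.07438329 -0.00030584 -0.02839407] [-7.20627989 -0.77944697  3.11275646]
```

View pics/wrist8.png

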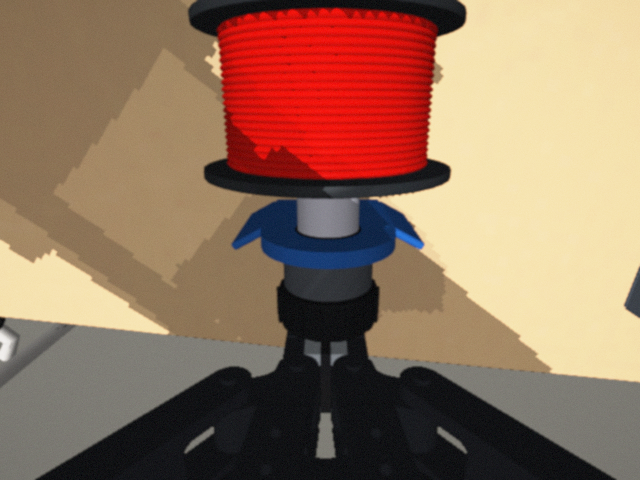

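The knob (328,310) now looks flush against the boss. I'll press slightly more to confirm the stop.

```bash
python3 -m pendant '[[0.008,0,0,0],[0.008,0,0,0],[0,0,0,0],[0,0,0,0],[0,0,0,0],[0,0,0,0],[0,0,0,0],[0,0,0,0]]' 1; python3 -c "
from h import *
s=ctrl.sense();Rt=R.from_rotvec(s['tcp_rot']).as_matrix();print(Rt.T@(s['tcp_pos']-[.6392,-.0248,0]),Rt.T@s['wrist_force'])"
```

```text
clock: 20.7
tcp_pos: [0.6835, -0.0846, 0.0287]
tcp_rot: [1.402, 2.8, -0.004]
wrist_force: [9.4, -14.4, -7.5]
gripper_width: -0.004
grip_force: 8.5
[-0.07469339 -0.00022115 -0.0280019 ] [-17.08177831  -1.12553868   7.67532316]
```

It's against the stop: the force went up and the tool didn't move. Retracting.

```bash
python3 -m pendant '[[-0.03,0,0,0],[-0.05,0,0,0],[-0.1,0,0,0],[-0.1,0,0,0],[0,0,-0.1,0],[0,0,-0.15,0],[0,0,-0.15,0],[0,0,0,0]]' 1
python3 - <<'E'
from h import *
c1,a=shot("scene");c2,b=shot("side")
f=lambda i,x,y:cv2.resize(i[y:y+100,x:x+130],None,fx=3,fy=3,interpolation=2)
cv2.imwrite("pics/fin.png",np.hstack([f(a,360,235),f(b,360,230)])[:,:,::-1])
E
```

```text
clock: 21.7
tcp_pos: [0.7242, -0.1364, 0.1329]
tcp_rot: [1.405, 2.802, 0.004]
wrist_force: [0.8, -0.2, -0.5]
gripper_width: -0.001
grip_force: 0.0
```

View pics/fin.png

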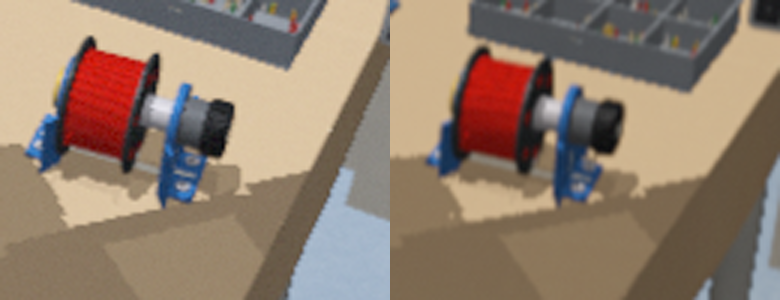

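Both views show the reel hanging on the spindle between the uprights, with the knob against the boss and the gripper clear of everything. I'll hand the job in.

```bash
python3 -c "
from bench import ctrl
print(ctrl.job_done())"
```

```text
the job is handed in; nothing more can be done
None
```

The red reel was rolled in and released about 1.5 mm from the centre line, and the knob was pushed to its stop; the reel now hangs on the spindle, the green reel and tools were not touched, and the job was handed in at about 22 s of the 64 s allowed.

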